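# Scraps into the compost pail, double lid on, cover off

## Robot

A 6-joint arm with a two-finger parallel gripper is mounted at the origin on a cart in front of the work surface, level with it; the furniture and walls round the work are solid. World frame = base frame: x ahead of the robot, y to its left, z up, the work surface at z = 0. Lengths are in m, angles in rad, forces in N, time in s.
With the tool pointing down it reaches from about 0.225 to 0.725 m from the base axis. Payload 3.1 kg.
Tool frame: the origin (TCP) lies midway between the tips of the shut fingers; the grasp point (between the pads) lies 19 mm behind it; z points along the fingers, y is the direction in which the jaws open and shut (so a half turn about z gives the same grasp; the last joint's range is limited). The gripper opens to 85 mm and grips with 20 to 120 N. Pads are 22 mm wide; open, the fingers measure 114 mm over their backs; the gripper's body (76 mm by 85 mm) begins 54 mm behind the grasp point. The pads swing forward as they close: fully open they stand 13 mm farther back than shut.
Start: joints at [1.155, 0.048, 0.099, 1.622, 0, 1.443], TCP at [0.149, 0.503, 0.231] pointing down, gripper open.
Joint ranges: [-2.91, 2.91], [-0.99, 1.94], [-1.21, 1.42], [-2.12, 2.29], [-1.49, 1.47], [-3.14, 3.14]. Speed limits (rad/s): [2.79, 2.79, 3.14, 3.14, 3.14, 3.14].

## Interface

Orientations are given as a unit quaternion [x, y, z, w].
In Python, from rig import arm gives the robot as it stands. The module is installed in compiled form; this text tells all that it offers. Calls block until the motion is done:
- arm.goto(position, orientation): joint-space move of the TCP to a pose.
- arm.move_l(position, attitude=None, rate=0.15, until_force=None): straight line of the TCP; attitude=None keeps the orientation; rate is the mean speed in m/s. With until_force (N) it stops when the force on the tool has changed by that much, and returns True; else False.
- arm.goto_joints(angles): joint-space move.
- arm.grip(opening, f_grip=None): finger opening in m; f_grip is the grip in N (None keeps the last); returns when the fingers have stopped.
- arm.wait(seconds).
- arm.ik(position, orientation): joint angles nearest the present ones, or None.
- arm.observe(): the state.
- arm.capture(name): name is "scene" or "top" or "wrist"; returns a dict with "color" (480x640x3 uint8, blue, green, red), "intrinsics" (3x3 intrinsics, pixels), "R" (3x3) and "t" (3): a world point X has camera coordinates R X + t; the wrist camera has in their place "hand_eye" (4x4, takes a point from camera to tool coordinates, whose origin is the TCP and whose axes are the flange's). Camera axes: x right, y down, z forward; pixel columns grow to the right and rows downward; lengths in m; the calibration is good to about 2 mm. A picture is of the moment at which its call begins: read the wrist's pose just before it. There is no depth.
A pose or a line that the arm cannot do raises arm.PlanningError and nothing moves.
- arm.finish_job(): hands the job in, once; it reports no verdict.
The state is a dict: "clock": time; "joints": joint angles; "joint_vel": joint speeds; "joint_efforts": joint torques, N m; "eef_pos": TCP position; "ee_rot": TCP orientation; "force": force on the tool from outside, world axes, zero at the start; "moment": the same for the moment, N m; "finger_gap": finger opening in m.
Only numpy, scipy, OpenCV 4.12 (cv2) and the standard library are available. Lean on these libraries where they do the work, as an engineer would, in place of code of your own. Each camera call takes 0.05 s, during which the arm holds its last target.

## Task

Clear the two lemon wedges off the wooden board into the steel compost pail. Then take the vented steel lid by its collar, with its wooden cover still nested on top, lower both together onto the pail without dropping them, and let go once they sit fully home. Last, lift off the wooden cover alone by its knob so that the scraps can air: the vented lid must stay seated on the pail, and you finish while still holding the cover level and still, about 10 cm above its seat over the pail. Leave the pail, the peeler and everything else where it is.

Things in the scene. Friction and masses are not known exactly. Their poses are not given: they have to be found in the camera images.
- wedge_a_center (a point): Lemon wedge on the wooden board, 50 x 44 x 28 mm (own x, y, z), about 25 g; the point is its centre, 14 mm above its underside. Grip it across its own y (44 mm).
- wedge_b_center (a point): The other, equal lemon wedge on the wooden board, 50 x 44 x 28 mm (own x, y, z), about 25 g; the point is its centre, 14 mm above its underside. Grip it across its own y (44 mm).
- board: Bamboo cutting board with a black rim, 262 x 325 x 16 mm (own x, y, z), lying fixed on the worktop with its long side pointing roughly away from the robot; origin at the centre of its underside. Both lemon wedges and a peeler lie on it.
- pail: Round open compost pail of plain steel, 130 mm tall, 120 mm across at the rim and 110 mm at the foot, wall 4 mm (mouth 112 mm wide), inner floor 5 mm up; loose, about 0.9 kg. Origin at the centre of its underside, z up. It stands left or right of the board; the lids are on the other side.
- pail_mouth (a point): Centre of the pail's mouth, at rim height, 130 mm above the worktop.
- vent_lid: Vented round steel lid, 0.2 kg; origin under its centre, z up. Stepped skirt 12 mm deep, 90 then 96 mm across; flange 132 mm across, 12 to 16 mm above the origin; upright collar 62 mm across (54 inside, vent plate 9 mm below its top), 16 to 43 mm above the origin. Starts on the worktop, skirt down, cover nested on it. Seated: skirt in the pail's mouth, flange on the rim, origin 118 mm above the pail's.
- collar_center (a point): Centre of the vented lid's collar, 30 mm above that lid's origin (half-way up the collar). Gripping the collar from outside (62 mm) carries both lids.
- cover: Round wooden cover, 70 g, loosely nested on the vented lid's collar; origin under its centre, z up. Plug 49 mm across, 10 mm deep (2.5 mm play in the collar), resting on the vent plate; brim 58 mm across, 6 mm thick, over the collar; knob 24 mm across, 16 to 38 mm above the origin. Nested, its origin is 34 mm above the vented lid's.
- knob_center (a point): Centre of the cover's knob, 27 mm above the cover's origin (half-way up the knob), 61 mm above the vented lid's origin while nested.
- peeler: Bystander: vegetable peeler, 170 x 25 x 18 mm, lying loose across the middle of the board between the two wedges (not a scrap: it stays there); origin under its centre.
- spice_jar: Bystander: spice jar, 41 mm across, 105 mm high, loose, beyond and to the right of the board; origin under its centre.

How it is judged:
On the way, in this order (a step that is already met when the one before it is completed fails the run):
1. both lemon wedges lie in the pail, let go (horizontal distance between each of wedge_a_center, wedge_b_center and pail below 0.055 m and z of wedge_a_center in the frame of pail between 0 and 0.11 m and z of wedge_b_center in the frame of pail between 0 and 0.11 m and contact force between the fingers and wedge_a below 0.1 N and contact force between the fingers and wedge_b below 0.1 N), for 0.2 s.
2. the vented lid sits home on the pail with the cover nested on it, both let go (z of vent_lid in the frame of pail between 0.114 and 0.122 m and horizontal distance between vent_lid and pail below 0.009 m and angle between the z axis of vent_lid and the z axis of pail, either way round below 0.06 rad and z of cover in the frame of vent_lid below 0.038 m and horizontal distance between cover and vent_lid below 0.008 m and contact force between the fingers and vent_lid below 0.1 N and contact force between the fingers and cover below 0.1 N), for 0.2 s.
At the end, for the whole second after the job is handed in: Both lemon wedges are in the pail; the vented lid is seated on it (height within 4 mm, centred within 9 mm, level within 3.4 degrees), untouched; the fingers alone hold the cover still and level (within 14 degrees), 60 to 150 mm above its seat and within 70 mm sideways of the pail's axis (horizontal distance between each of wedge_a_center, wedge_b_center and pail below 0.055 m and z of wedge_a_center in the frame of pail between 0 and 0.11 m and z of wedge_b_center in the frame of pail between 0 and 0.11 m and z of vent_lid in the frame of pail between 0.114 and 0.122 m and horizontal distance between vent_lid and pail below 0.009 m and angle between the z axis of vent_lid and the z axis of pail, either way round below 0.06 rad and z of cover in the frame of vent_lid between 0.094 and 0.184 m and horizontal distance between cover and pail below 0.07 m and angle between cover's own z axis and vertical below 0.25 rad and linear speed of cover below 0.03 m/s and contact force between the fingers and cover above 1 N and contact force between each of vent_lid, pail and cover below 0.05 N and contact force between each of the arm, the fingers and vent_lid below 0.1 N and angle between pail's own z axis and vertical below 0.1 rad); the arm keeps its last pose, push and grip.
It fails at once if the cover is taken off while the vented lid is not seated on the pail (distance between cover and vent_lid above 0.06 m and (z of vent_lid in the frame of pail below 0.114 m or z of vent_lid in the frame of pail above 0.122 m or horizontal distance between vent_lid and pail above 0.012 m)).
It fails at once if the lids are dropped (linear speed of vent_lid above 0.5 m/s and contact force between the fingers and vent_lid below 0.05 N and contact force between the fingers and cover below 0.05 N).
It fails at once if the pail is shoved or tipped (distance of pail from where it was at the start of the episode above 0.05 m or angle between pail's own z axis and vertical above 0.3 rad).
It fails at once if a bystander is displaced (distance of any of peeler, spice_jar from where it was at the start of the episode above 0.04 m or angle between spice_jar's own z axis and vertical above 0.5 rad).
It also fails if it takes over 72 s, if anything falls off the work surface, if the arm or the gripper's body presses on something with over 40 N, if the wrist force passes 120 N, or if a joint passes its speed limit or range.

## Working session

There is one attempt and no reset: what is moved stays moved. The work goes in short steps, each a Python script; the robot and the scene stay as the last script left them, time stands still between calls to the robot, and variables do not carry over. Pictures are saved under pics/ and viewed, and the job is handed in when it is done.

```bash
mkdir -p pics; ls; python3 - <<'E'
from rig import arm
import cv2
s=arm.observe(); print({k:s[k] for k in ('clock','eef_pos','ee_rot','finger_gap','force')})
for n in ('scene','top','wrist'):
    c=arm.capture(n); cv2.imwrite(f'pics/{n}0.png',c['color'])
    print(n,{k:v.round(4).tolist() if hasattr(v,'round') else v for k,v in c.items() if k!='color'})
E
```

```text
pics
{'clock': 0.0, 'eef_pos': array([0.14875376, 0.50283249, 0.23014268]), 'ee_rot': array([ 1.43393257e-01,  9.89665086e-01, -1.13095359e-03, -3.34496372e-04]), 'finger_gap': 0.0858118130500824, 'force': array([-0.08336038, -0.83487636,  0.24494246])}
scene {'intrinsics': [[554.8867, 0.0, 315.4315], [0.0, 554.8867, 232.7062], [0.0, 0.0, 1.0]], 'R': [[-0.883, -0.4694, -0.0052], [-0.3554, 0.6758, -0.6458], [0.3067, -0.5683, -0.7635]], 't': [0.5057, 0.2836, 1.0158]}
top {'intrinsics': [[492.3866, 0.0, 314.6145], [0.0, 492.3866, 235.9502], [0.0, 0.0, 1.0]], 'R': [[0.0272, -0.999, 0.0355], [-0.9944, -0.0307, -0.1011], [0.1021, -0.0325, -0.9942]], 't': [-0.0364, 0.5938, 1.0102]}
wrist {'intrinsics': [[379.3216, 0.0, 317.3575], [0.0, 379.3216, 244.8724], [0.0, 0.0, 1.0]], 'hand_eye': [[-0.0004, -0.961, -0.2765, 0.0715], [1.0, -0.0003, -0.0004, 0.0001], [0.0003, -0.2765, 0.961, -0.1428], [0.0, 0.0, 0.0, 1.0]]}
```

View pics/scene0.png

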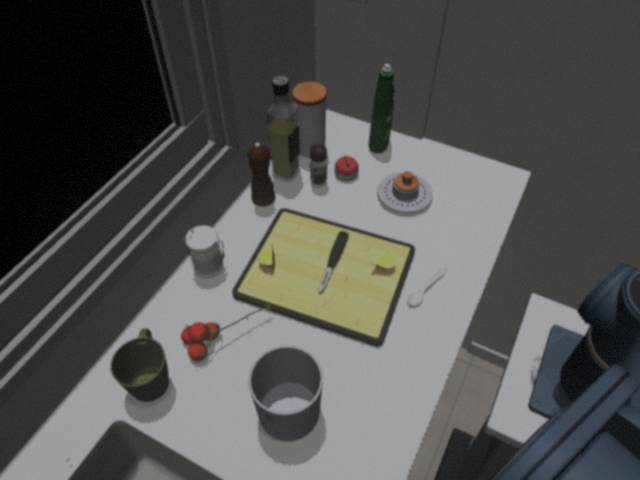

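View pics/top0.png

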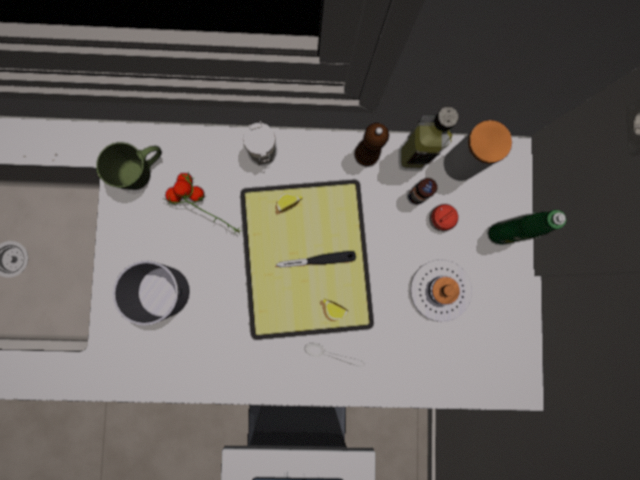

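View pics/wrist0.png

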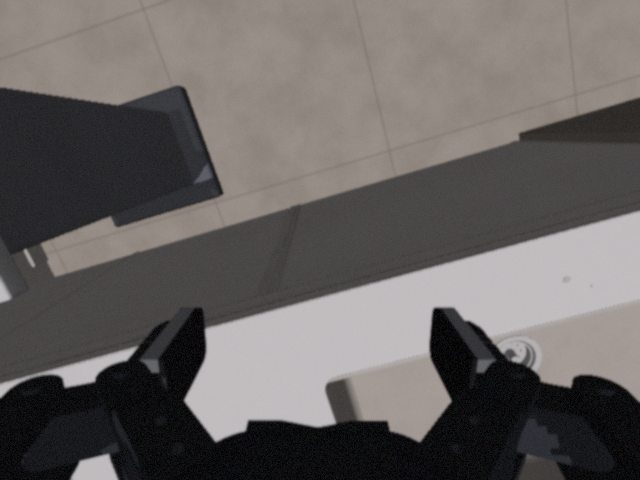

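The scene view shows the pail at (287,395), the board with its wedges at (268,257) and (386,262), and the lid with its cover at (405,190). The top view shows the wedges at (288,203) and (334,310), and the lid at (441,291). I'll zoom in next.

```bash
cat > h.py <<'E'
import numpy as np, cv2
from rig import arm
def ray(c,uv,z):
    K,R,t=c['intrinsics'],c['R'],c['t']
    d=R.T@np.linalg.solve(K,[uv[0],uv[1],1.]); C=-R.T@t
    return C+d*(z-C[2])/d[2]
def proj(c,X):
    p=c['intrinsics']@(c['R']@np.asarray(X,float)+c['t']); return p[:2]/p[2]
def tri(c1,uv1,c2,uv2):
    P=[c['intrinsics']@np.c_[c['R'],c['t']] for c in (c1,c2)]
    X=cv2.triangulatePoints(P[0],P[1],np.array(uv1,float).reshape(2,1),np.array(uv2,float).reshape(2,1)).ravel()
    return X[:3]/X[3]
E
python3 - <<'E'
from h import *
t=arm.capture('top'); s=arm.capture('scene')
np.save('t0.npy',t,allow_pickle=True);np.save('s0.npy',s,allow_pickle=True)
def crop(c,u,v,w,h,k): return cv2.resize(c['color'][v:v+h,u:u+w],None,fx=k,fy=k,interpolation=cv2.INTER_CUBIC)
a=crop(t,260,180,60,50,6); b=crop(t,305,285,60,50,6)
c=crop(s,245,230,60,50,6); d=crop(s,360,238,60,50,6)
cv2.imwrite('pics/wedges0.png',np.vstack([np.hstack([a,b]),np.hstack([c,d])]))
a=crop(t,100,250,100,90,4); b=crop(t,395,250,100,90,4)
cv2.imwrite('pics/lids0.png',np.hstack([a,b]))
E
```

```text
(no output)
```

View pics/wedges0.png

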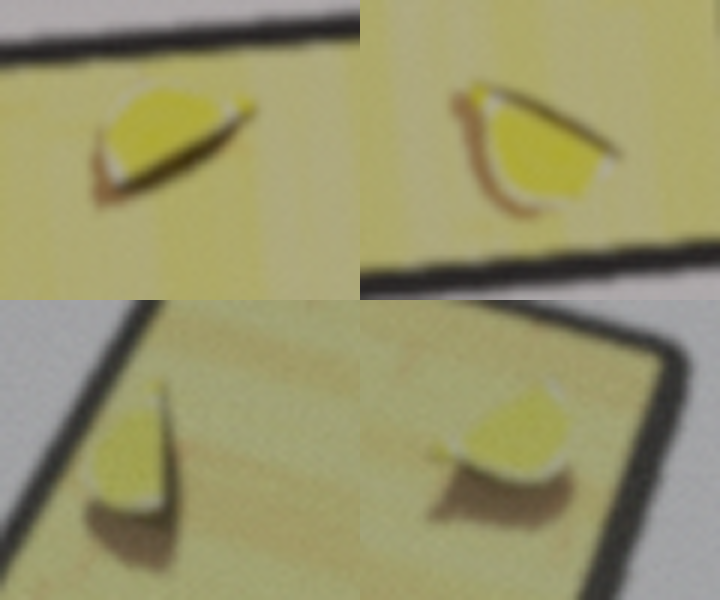

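View pics/lids0.png

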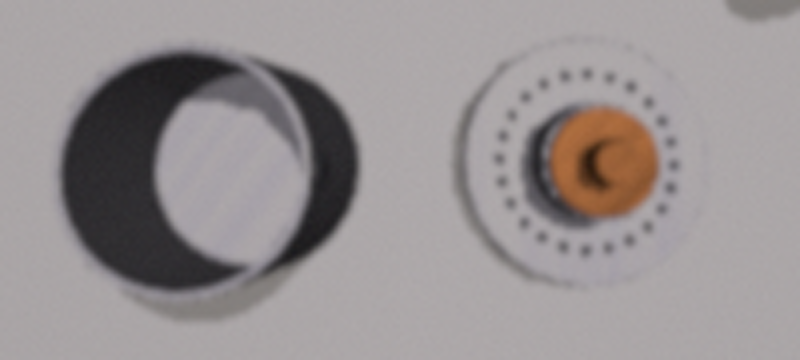

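```bash
python3 - <<'E'
from h import *
t=np.load('t0.npy',allow_pickle=True).item(); s=np.load('s0.npy',allow_pickle=True).item()
im=t['color']; hsv=cv2.cvtColor(im,cv2.COLOR_BGR2HSV)
# cover brim
m=((hsv[...,0]>5)&(hsv[...,0]<18)&(hsv[...,1]>110)).astype(np.uint8); m[:, :395]=0; m[:,480:]=0; m[:250]=0; m[340:]=0
cs,_=cv2.findContours(m,0,1); c=max(cs,key=cv2.contourArea); e=cv2.fitEllipse(c); print('brim ell',e, ray(t,e[0],.050), proj(t,ray(t,e[0],.05)+[.029,0,0])-e[0])
# wedges yellow
for nm,(C,w,) in {'t':(t,(260,365,180,330)),'s':(s,(250,400,238,280))}.items():
    h=cv2.cvtColor(C['color'],cv2.COLOR_BGR2HSV)
    m=((h[...,0]>22)&(h[...,0]<35)&(h[...,1]>165)).astype(np.uint8); M=np.zeros_like(m); M[w[2]:w[3],w[0]:w[1]]=m[w[2]:w[3],w[0]:w[1]]
    cs,_=cv2.findContours(M,0,1)
    for c in cs:
        if cv2.contourArea(c)>40: print(nm,cv2.contourArea(c),cv2.minAreaRect(c), ray(C,cv2.minAreaRect(c)[0],.044).round(4))
# flange holes ring
g=cv2.cvtColor(im,cv2.COLOR_BGR2GRAY)
bh=cv2.morphologyEx(g,cv2.MORPH_BLACKHAT,np.ones((5,5)))
roi=bh[255:330,405:480]; k=(roi>25).astype(np.uint8)
n,l,st,ce=cv2.connectedComponentsWithStats(k)
p=np.array([ce[i]+[405,255] for i in range(1,n) if 2<=st[i,4]<=12])
p=np.array([q for q in p if 17<np.hypot(*(q-[442,290.5]))<27]); print(len(p))
e=cv2.fitEllipse(p.astype(np.float32)); print('holes',e,ray(t,e[0],.016))
# pail rim : dark interior boundary; inner ellipse at z=.13
for z in (.13,):
    print('pail hand', ray(t,(146.5,292),z), [proj(t,ray(t,(146.5,292),z)+d)-[146.5,292] for d in ([0,.06,0],[.06,0,0])])
# board corners estimate
mb=((h[...,0]>20)&(h[...,0]<35)&(h[...,1]>70)).astype(np.uint8)
hb=hsv; mb=((hb[...,0]>20)&(hb[...,0]<38)&(hb[...,1]>60)).astype(np.uint8); mb[:170]=0;mb[345:]=0;mb[:,:235]=0;mb[:,380:]=0
cs,_=cv2.findContours(cv2.morphologyEx(mb,cv2.MORPH_CLOSE,np.ones((15,15))),0,1); r=cv2.minAreaRect(max(cs,key=cv2.contourArea)); print('board',r,ray(t,r[0],.016))
print([ray(t,p,.016).round(3) for p in cv2.boxPoints(r)])
E
```

```text
brim ell ((445.37591552734375, 290.22314453125), (25.340938568115234, 25.809621810913086), 147.2677459716797) [ 0.48803581 -0.29240789  0.05      ] [ 1.77916883e-03 -1.40407907e+01]
24
holes ((441.2195739746094, 290.13128662109375), (43.140716552734375, 44.587772369384766), 150.22865295410156) [ 0.48797818 -0.29371053  0.016     ]
pail hand [0.4695764  0.29518475 0.13      ] [array([-32.53298766,  -0.8693028 ]), array([  1.9817839 , -32.11867535])]
board ((301.71783447265625, 258.67822265625), (145.57394409179688, 123.08609771728516), 84.2894058227539) [0.54656682 0.00659303 0.016     ]
[array([0.685, 0.158, 0.016]), array([ 0.721, -0.106,  0.016]), array([ 0.411, -0.142,  0.016]), array([0.379, 0.114, 0.016])]
```

```bash
cat >> h.py <<'E'
from scipy.spatial.transform import Rotation as Ro
def down(yaw):  # tool y axis (jaw direction) at angle 90deg+yaw ; yaw=0 -> [0,1,0,0]
    return (Ro.from_euler('z',yaw)*Ro.from_quat([0,1,0,0])).as_quat()
def wcap():
    s=arm.observe(); c=dict(arm.capture('wrist'))
    T=np.eye(4); T[:3,:3]=Ro.from_quat(s['ee_rot']).as_matrix(); T[:3,3]=s['eef_pos']
    W=T@c['hand_eye']; c['R']=W[:3,:3].T; c['t']=-W[:3,:3].T@W[:3,3]; return c
E
python3 - <<'E'
from h import *
print(arm.ik([.40,0,.25],down(0)))
arm.goto([.40,0,.25],down(0))
c=wcap(); np.save('w1.npy',c,allow_pickle=True); cv2.imwrite('pics/w1.png',c['color']); print(arm.observe()['clock'])
t=np.load('t0.npy',allow_pickle=True).item()
print(ray(t,(288,203),.03),ray(t,(334,310),.03))
E
```

```text
[-0.16803972 -0.26994043 -0.15415719  1.68657957  0.         -0.16803972]
2.325
[0.66330481 0.03938319 0.03      ] [ 0.44067105 -0.06380987  0.03      ]
```

View pics/w1.png

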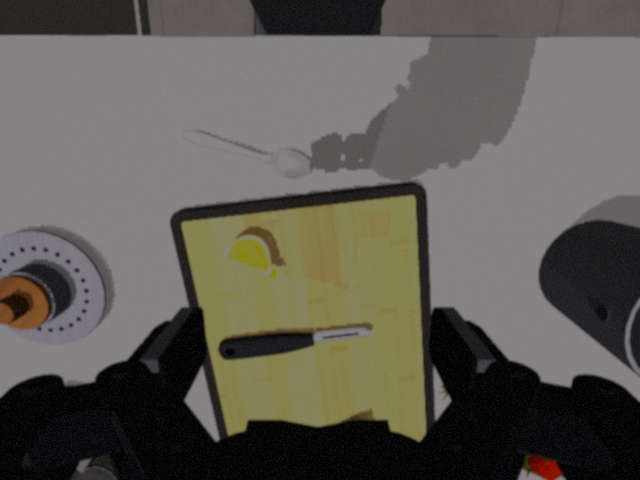

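```bash
python3 - <<'E'
from h import *
arm.goto([.60,0,.25],down(0))
c=wcap(); np.save('w2.npy',c,allow_pickle=True); cv2.imwrite('pics/w2.png',c['color']); print(arm.observe()['clock'])
w=np.load('w1.npy',allow_pickle=True).item()
a=cv2.resize(w['color'][215:295,205:305],None,fx=4,fy=4,interpolation=2)
p=proj(c,[.663,.039,.03]); print(p)
u,v=(p-[50,40]).astype(int); print(u,v)
b=cv2.resize(c['color'][v:v+80,u:u+100],None,fx=4,fy=4,interpolation=2)
cv2.imwrite('pics/wz.png',np.hstack([a,b[:,:400]]))
E
```

```text
3.1917
[354.76647516 274.40211276]
304 234
```

View pics/wz.png

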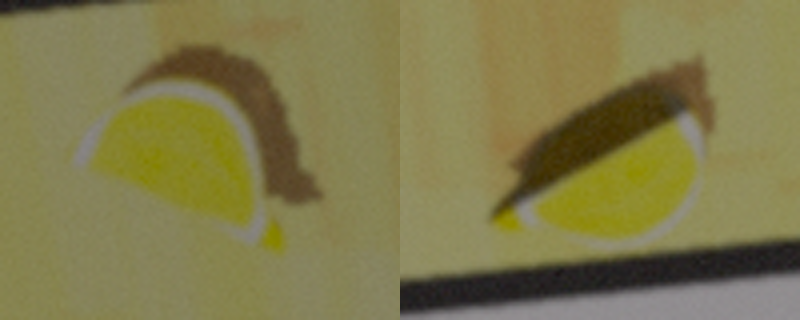

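View pics/w2.png

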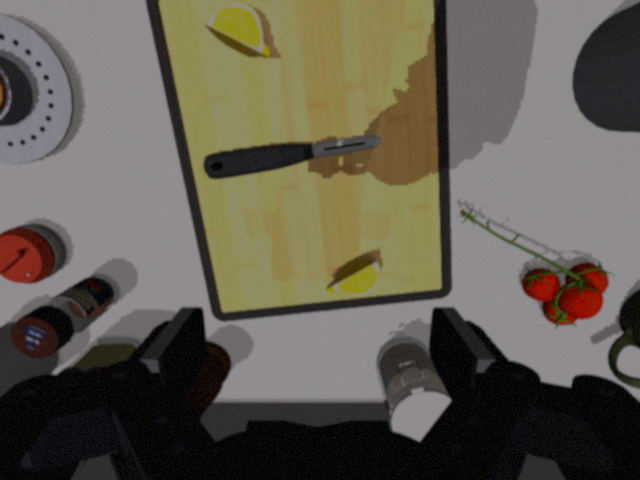

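```bash
python3 - <<'E'
from h import *
t=np.load('t0.npy',allow_pickle=True).item();w1=np.load('w1.npy',allow_pickle=True).item();w2=np.load('w2.npy',allow_pickle=True).item()
z=cv2.resize(w2['color'][0:70,190:290],None,fx=4,fy=4,interpolation=2); cv2.imwrite('pics/bz.png',z)
for n,a in {'B plain end':(w1,(224.5,256),t,(347,310.8)),'B nub end':(w1,(267.5,275),t,(327.5,300.8)),'B nub':(w1,(275.5,277.5),t,(324.7,300.3)),
 'A nub end':(w2,(334,285.3),t,(300,196.7)),'A plain':(w2,(376.5,261.5),t,(280,210.8)),'A nub':(w2,(329,287.8),t,(302,197.8))}.items():
    X=tri(*a); print(n,X.round(4),'res',(proj(a[0],X)-a[1]).round(1))
E
```

```text
B plain end [ 0.4404 -0.0894  0.0428] res [-0.5 -0.2]
B nub end [ 0.4598 -0.0485  0.0436] res [-0.7 -0.1]
B nub [ 0.4609 -0.0417  0.0472] res [-2.1 -0.3]
A nub end [0.6789 0.0158 0.0215] res [-2.5  0.5]
A plain [0.6419 0.0555 0.0542] res [-1.2  0.8]
A nub [0.6733 0.011  0.0412] res [-1.6  0.3]
```

View pics/bz.png

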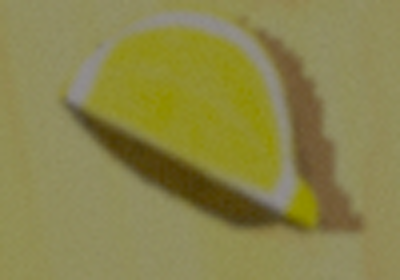

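```bash
python3 - <<'E'
from h import *
t=np.load('t0.npy',allow_pickle=True).item();w1=np.load('w1.npy',allow_pickle=True).item();w2=np.load('w2.npy',allow_pickle=True).item()
def frame(p,q):
    d=(q-p)[:2]; L=np.hypot(*d); d/=L; n=np.array([-d[1],d[0]]); return (p+q)[:2]/2,d,n,L
def rep(name,c,uv,zs,f):
    for z in zs:
        X=ray(c,uv,z)[:2]-f[0]; print(name,z,'along %.1f perp %.1f'%(1e3*X@f[1],1e3*X@f[2]))
z=.044
B=frame(ray(w1,(224.5,256),z),ray(w1,(267.5,275),z)); B2=frame(ray(t,(347,310.8),z),ray(t,(327.5,300.8),z)); B3=frame(ray(w2,(190+68/4,100/4),z),ray(w2,(190+280/4,200/4),z))
for b in (B,B2,B3): print('B',b[0],np.degrees(np.arctan2(b[1][1],b[1][0])),b[3])
A=frame(ray(w2,(376.5,261.5),z),ray(w2,(334,285.3),z)); A2=frame(ray(t,(280,210.8),z),ray(t,(300,196.7),z))
for b in (A,A2): print('A',b[0],np.degrees(np.arctan2(b[1][1],b[1][0])),b[3])
rep('B w2 dark bottom',w2,(190+220/4,222/4),(.016,.02,.03),B)
rep('B w2 yellow top',w2,(190+190/4,12/4),(.016,.03,.044),B)
rep('B w1 yellow top',w1,(205+190/4,215+80/4),(.016,.03,.044),B)
rep('B top yellow bottom',t,(305+(535-360)/6,285+208/6),(.016,.03,.044),B)
rep('A w2 dark top',w2,(304+(610-400)/4,234+88/4),(.016,.02,.03),A)
rep('A w2 yellow bot',w2,(304+(630-400)/4,234+245/4),(.016,.03,.044),A)
rep('A top yellow top',t,(260+150/6,180+82/6),(.016,.03,.044),A)
E
```

```text
B [ 0.44999502 -0.0682255 ] 64.44097791103827 0.04522335567392273
B [ 0.45005603 -0.06925004] 64.55785586293848 0.04509263036010983
B [ 0.4494426  -0.06835687] 66.49204448443422 0.04658901927227934
A [0.6568624  0.03778445] -58.79694734285786 0.047772637716981835
A [0.65952271 0.03476709] -52.58082622072844 0.0515038785726123
B w2 dark bottom 0.016 along 6.6 perp -5.4
B w2 dark bottom 0.02 along 7.6 perp -5.7
B w2 dark bottom 0.03 along 9.9 perp -6.7
B w2 yellow top 0.016 along -15.4 perp 30.4
B w2 yellow top 0.03 along -11.2 perp 27.8
B w2 yellow top 0.044 along -7.1 perp 25.1
B w1 yellow top 0.016 along -7.7 perp 22.3
B w1 yellow top 0.03 along -7.0 perp 26.6
B w1 yellow top 0.044 along -6.4 perp 31.0
B top yellow bottom 0.016 along -10.7 perp 28.3
B top yellow bottom 0.03 along -9.4 perp 27.9
B top yellow bottom 0.044 along -8.0 perp 27.6
A w2 dark top 0.016 along -8.1 perp -5.7
A w2 dark top 0.02 along -8.3 perp -7.0
A w2 dark top 0.03 along -9.1 perp -10.3
A w2 yellow bot 0.016 along 9.2 perp 35.6
A w2 yellow bot 0.03 along 7.5 perp 29.4
A w2 yellow bot 0.044 along 5.9 perp 23.3
A top yellow top 0.016 along 7.3 perp 29.5
A top yellow top 0.03 along 6.3 perp 27.0
A top yellow top 0.044 along 5.3 perp 24.5
```

The wedge ridges come out at z≈0.044 m, which is board plus 28 mm as expected, with chords of 45–50 mm. Next I pick wedge B.

```bash
python3 - <<'E'
from h import *
d=np.array([np.cos(np.radians(65)),np.sin(np.radians(65))]); n=np.array([-d[1],d[0]])
c=np.array([.4499,-.0686])+.008*n+.0025*d; print(c)
q=down(np.radians(65)); 
for y in (65,-115):
    print(y,arm.ik([*c,.12],down(np.radians(y))),arm.ik([*c,.017],down(np.radians(y))))
arm.goto([*c,.11],q); arm.move_l([*c,.017],rate=.12)
arm.grip(.0,25); s=arm.observe(); print(s['finger_gap'],s['force'],s['clock'],s['eef_pos'])
arm.move_l([*c,.17],rate=.2); s=arm.observe(); print(s['finger_gap'],s['clock'])
w=wcap(); cv2.imwrite('pics/w3.png',w['color'])
E
```

```text
[ 0.44370608 -0.06295328]
65 [-0.29078044 -0.14942823 -0.31163146  1.4085931   0.         -1.42524446] [-0.29078044 -0.08649914 -0.46446191  1.19283355  0.         -1.42524446]
-115 [-0.29078044 -0.14942823 -0.31163146  1.4085931   0.          1.7163482 ] [-0.29078044 -0.08649914 -0.46446191  1.19283355  0.          1.7163482 ]
0.03133451876140722 [0.04659248 0.22422231 3.27278637] 5.8583 [ 0.44443884 -0.06323688  0.01777949]
0.03121355364804072 6.775
```

View pics/w3.png

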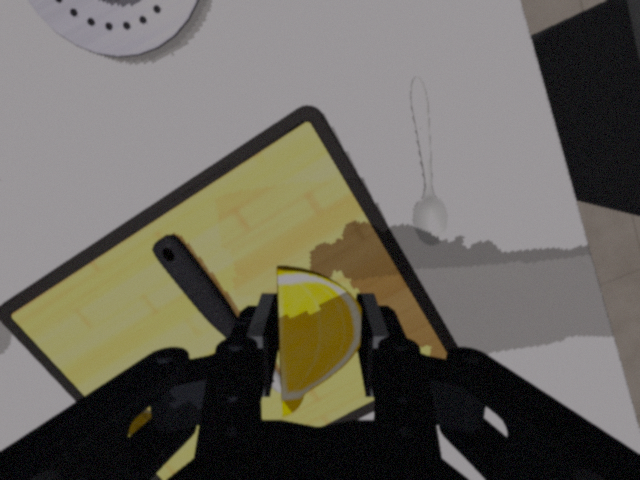

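Wedge B is held firmly, with a finger gap of 31 mm, and appears in the picture at (320,335) between the pads. Now I look into the pail to fix its pose.

```bash
python3 - <<'E'
from h import *
arm.goto([.53,.28,.27],down(0))
w=wcap(); cv2.imwrite('pics/w4.png',w['color']); np.save('w4.npy',w,allow_pickle=True)
s=arm.observe(); print(s['finger_gap'],s['clock'])
print(proj(w,[.468,.2947,.13]))
E
```

```text
0.03131821239415435 8.4583
[338.16959628 149.66011642]
```

View pics/w4.png

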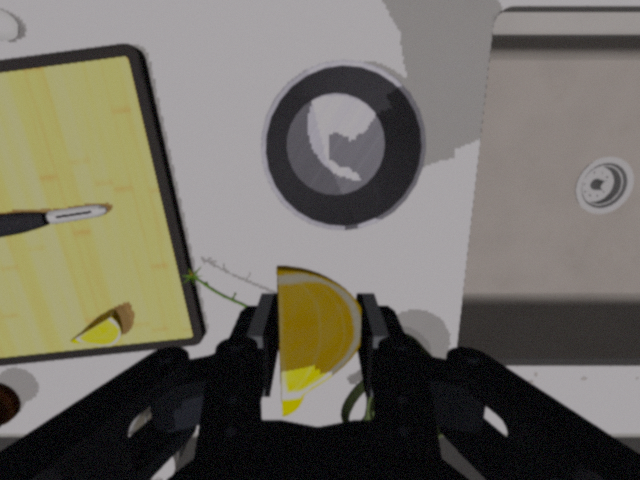

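```bash
python3 - <<'E'
from h import *
w=np.load('w4.npy',allow_pickle=True).item()
g=cv2.GaussianBlur(cv2.cvtColor(w['color'],cv2.COLOR_BGR2GRAY),(5,5),0)
roi=np.zeros_like(g); cv2.circle(roi,(344,146),100,255,-1)
m=((g<75)&(roi>0)).astype(np.uint8)
cs,_=cv2.findContours(m,0,1); c=max(cs,key=cv2.contourArea); c=cv2.convexHull(c)
e=cv2.fitEllipse(c); print(e)
X=ray(w,e[0],.13); print(X, 'expected inner diam px', proj(w,X+[0,-.056,0])-proj(w,X+[0,.056,0]))
X2=ray(w,(343.5,144.5),.13); print(X2)
P=cv2.ellipse2Poly
# ellipse points onto plane -> circle fit
th=np.linspace(0,2*np.pi,60); a=np.radians(e[2])
pts=np.array(e[0])+np.c_[np.cos(th)*e[1][0]/2*np.cos(a)-np.sin(th)*e[1][1]/2*np.sin(a),np.cos(th)*e[1][0]/2*np.sin(a)+np.sin(th)*e[1][1]/2*np.cos(a)]
Q=np.array([ray(w,p,.13)[:2] for p in pts]); (cx,cy),r=cv2.minEnclosingCircle(Q.astype(np.float32)); print(cx,cy,r)
E
```

```text
((343.8431701660156, 145.6366424560547), (154.3628387451172, 158.7657928466797), 16.38935089111328)
[0.4651912  0.29874397 0.13      ] expected inner diam px [-1.55569623e+02  9.75193697e-02]
[0.46439975 0.29848237 0.13      ]
0.46823692321777344 0.2987545430660248 0.055898286402225494
```

```bash
python3 - <<'E'
from h import *
P=np.array([.468,.297])
arm.goto([*P,.19],down(0)); arm.move_l([*P,.10],rate=.15)
arm.grip(.058); 
s=arm.observe(); print(s['finger_gap'],s['force'],s['clock'])
arm.move_l([*P,.20],rate=.25)
w=np.load('w2.npy',allow_pickle=True).item()
w4=np.load('w4.npy',allow_pickle=True).item()
# wedge A second look in w4: ridge ends
b=cv2.resize(w4['color'][300:360,60:140],None,fx=5,fy=5,interpolation=2); cv2.imwrite('pics/az.png',b)
E
```

```text
0.058041600638823646 [-0.82780366 -0.094409    0.29732609] 10.075
```

View pics/az.png

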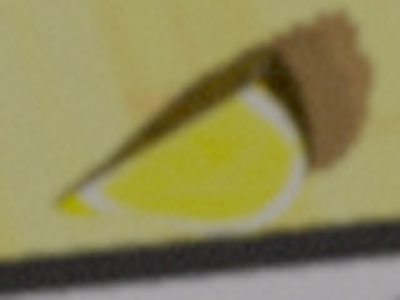

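```bash
python3 - <<'E'
from h import *
w4=np.load('w4.npy',allow_pickle=True).item()
p,q_=ray(w4,(111.6,316.4),.044)[:2],ray(w4,(76,339),.044)[:2]; print(p,q_,(p+q_)/2,np.degrees(np.arctan2(*(q_-p)[::-1])),np.linalg.norm(p-q_))
m=np.mean([[.6569,.0378],[.6595,.0348],(p+q_)/2],axis=0); ang=np.radians(-57.)
d=np.array([np.cos(ang),np.sin(ang)]); n=np.array([-d[1],d[0]])
c=m+.009*n+.0025*d; print(c)
q=down(ang)
print(arm.ik([*c,.12],q),arm.ik([*c,.017],q))
arm.goto([*c,.12],q); arm.grip(.085); arm.move_l([*c,.017],rate=.12)
arm.grip(.0,25); s=arm.observe(); print(s['finger_gap'],s['force'],s['clock'],s['eef_pos'])
arm.move_l([*c,.17],rate=.2); s=arm.observe(); print(s['finger_gap'],s['clock'])
arm.goto([.53,.28,.27],down(0))
w=wcap(); cv2.imwrite('pics/w5.png',w['color']); np.save('w5.npy',w,allow_pickle=True)
print(arm.observe()['clock'])
E
```

```text
[0.64353541 0.05973553] [0.67056011 0.01693342] [0.65704776 0.03833448] -57.732208768688174 0.05061971432814699
[0.66672555 0.03978323]
[-0.04073231  0.42739289  0.32609577  1.46949922  0.          0.95410536] [-0.04073231  0.46960242  0.17565451  1.27684841  0.          0.95410536]
0.031222153175054574 [-1.91340606 -0.56694041  3.16891879] 13.8417 [0.66698028 0.0396455  0.01789504]
0.03128964202894683 14.7583
15.9417
```

View pics/w5.png

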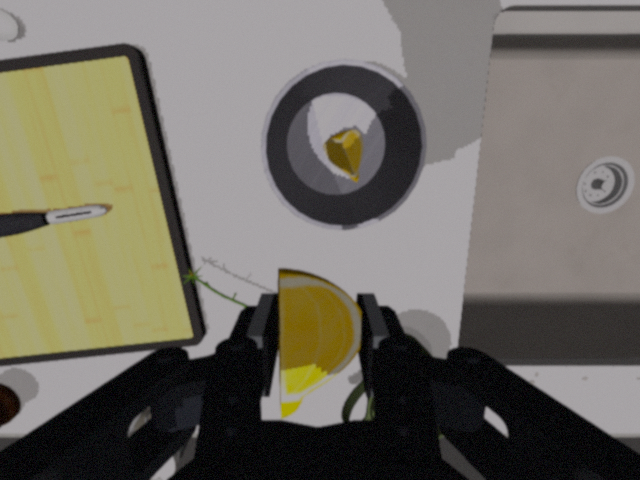

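Wedge B is in the pail at (344,150), the pail has not moved, and wedge A is held. Next I drop A and look at the lids.

```bash
python3 - <<'E'
from h import *
P=np.array([.468,.297])
t=np.load('t0.npy',allow_pickle=True).item();s0=np.load('s0.npy',allow_pickle=True).item()
print('bottle foot',ray(s0,(379,150),0),ray(t,(497,238),0),'cap',tri(t,(559,218),s0,(387,68)))
arm.goto([*P,.19],down(0)); arm.move_l([*P,.11],rate=.15)
arm.grip(.058); print(arm.observe()['finger_gap'])
arm.move_l([*P,.20],rate=.25)
arm.goto([.53,.28,.27],down(0))
w=wcap(); cv2.imwrite('pics/w6.png',w['color'])
arm.goto([.53,-.25,.22],down(0))
w=wcap(); cv2.imwrite('pics/w7.png',w['color']); np.save('w7.npy',w,allow_pickle=True)
print(arm.observe()['clock'])
E
```

```text
bottle foot [ 6.07866134e-01 -4.17440403e-01 -1.11022302e-16] [ 0.60562234 -0.4224544   0.        ] cap [ 0.61845418 -0.43949059  0.22782738]
0.05829232257386595
20.4917
```

View pics/w6.png

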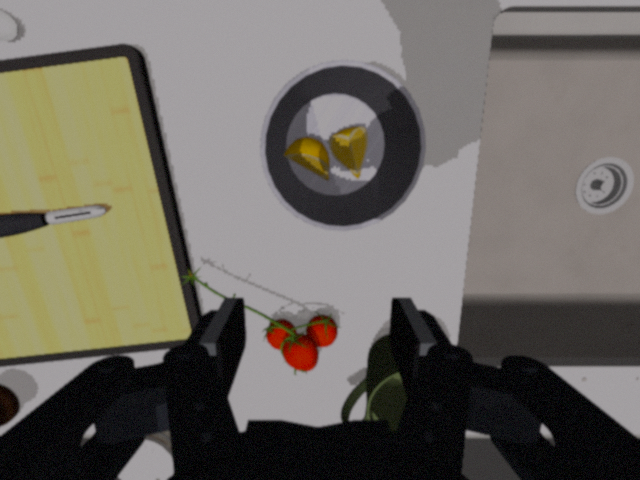

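View pics/w7.png

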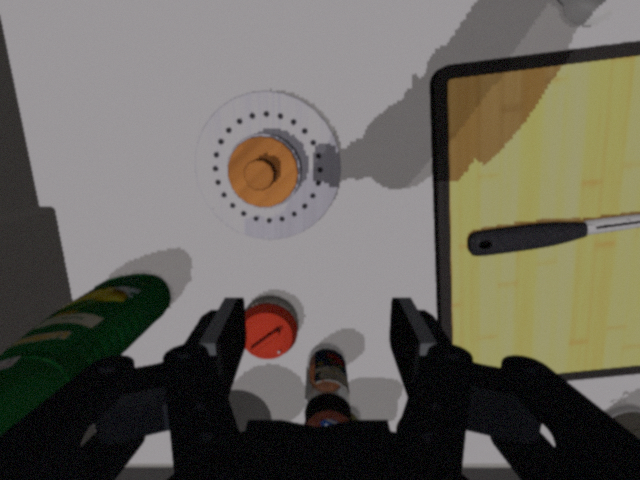

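Both wedges are in the pail, at (309,155) and (350,148). The lid with its cover is at about (266,168). Now I refine the collar centre.

```bash
python3 - <<'E'
from h import *
w=np.load('w7.npy',allow_pickle=True).item()
h=cv2.cvtColor(w['color'],cv2.COLOR_BGR2HSV)
m=((h[...,0]>5)&(h[...,0]<20)&(h[...,1]>110)).astype(np.uint8); m[:100]=0;m[250:]=0;m[:,:190]=0;m[:,345:]=0
cs,_=cv2.findContours(m,0,1); c=cv2.convexHull(max(cs,key=cv2.contourArea)); e=cv2.fitEllipse(c); print(e)
for z in (.044,.05):
  Q=np.array([ray(w,p[0],z)[:2] for p in c],np.float32); print(z,ray(w,e[0],z)[:2],cv2.minEnclosingCircle(Q))
g=cv2.cvtColor(w['color'],cv2.COLOR_BGR2GRAY); bh=cv2.morphologyEx(g,cv2.MORPH_BLACKHAT,np.ones((9,9)))
roi=(bh>30).astype(np.uint8); n,l,st,ce=cv2.connectedComponentsWithStats(roi)
p=np.array([ce[i] for i in range(1,n) if 6<=st[i,4]<=40 and 43<np.hypot(*(ce[i]-[267,166]))<65]); print(len(p))
Q=np.array([ray(w,q,.016)[:2] for q in p],np.float32)
A=np.c_[2*Q,np.ones(len(Q))]; x=np.linalg.lstsq(A,(Q**2).sum(1),rcond=None)[0]; r=np.sqrt(x[2]+x[:2]@x[:2]); print('holes',x[:2],r,np.abs(np.hypot(*(Q-x[:2]).T)-r).max())
E
```

```text
((262.54608154296875, 171.11363220214844), (67.98145294189453, 70.15425109863281), 139.56295776367188)
0.044 [ 0.48732941 -0.29399901] ((0.4882562458515167, -0.2939242422580719), 0.02877170220017433)
0.05 [ 0.48679593 -0.29314692] ((0.48770537972450256, -0.2930736243724823), 0.028232324868440628)
24
holes [ 0.48775669 -0.2935866 ] 0.04704074044420886 0.0002211657415815138
```

The top view, brim and hole ring agree on (0.488, -0.2936) to within 1 mm, and the brim radius of 28.5 mm matches the given 29 mm. Now I grip the collar.

```bash
python3 - <<'E'
from h import *
L=np.array([.4878,-.2936])
arm.goto([*L,.13],down(0)); arm.grip(.085)
f0=arm.observe()['force']
print(arm.move_l([*L,.013],rate=.08,until_force=6)); s=arm.observe(); print(s['eef_pos'],s['force']-f0,s['finger_gap'],s['clock'])
w=wcap(); cv2.imwrite('pics/w8.png',w['color'])
E
```

```text
False
[ 0.48831418 -0.29395505  0.0137732 ] [-1.40342682  0.05562964  0.35753478] 0.08495626745194025 23.0083
```

View pics/w8.png

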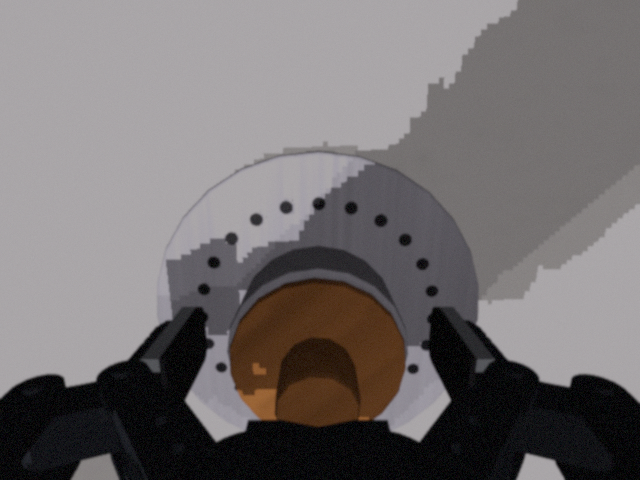

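The lid is centred between the open pads, with about 30 px of clearance on each side. I close on it and lift a little to check.

```bash
python3 - <<'E'
from h import *
arm.grip(0,50); s=arm.observe(); print(s['finger_gap'],s['force'],s['eef_pos'],s['clock'])
p=s['eef_pos'].copy(); 
arm.move_l([.4878,-.2936,.06],rate=.08); s=arm.observe(); print(s['finger_gap'],s['force'])
w=wcap(); cv2.imwrite('pics/w9.png',w['color'])
E
```

```text
0.059329333388414104 [-0.3931143  -1.16108408  1.92371972] [ 0.48828344 -0.29407122  0.01368895] 23.4083
0.059269521328798126 [-0.61462468 -0.14903512 -2.77661039]
```

View pics/w9.png

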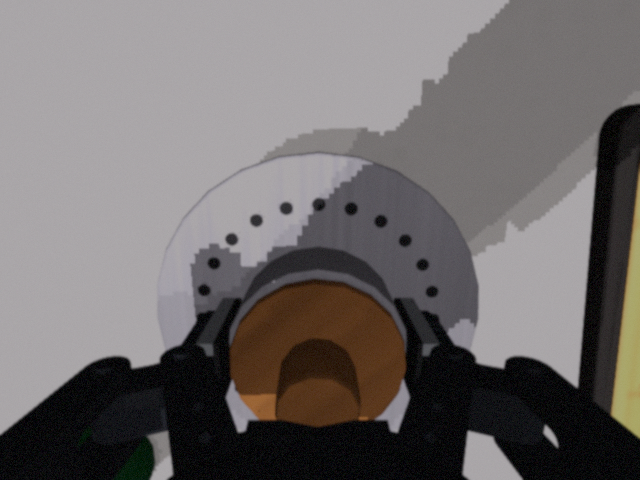

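The lid and cover lifted level, and the extra load of about 2.7 N matches 0.27 kg. Before travelling I'll recheck the pail centre in the stored top and scene images.

```bash
python3 - <<'E'
from h import *
t=np.load('t0.npy',allow_pickle=True).item();s=np.load('s0.npy',allow_pickle=True).item()
def crop(c,u,v,w,h,k): return cv2.resize(c['color'][v:v+h,u:u+w],None,fx=k,fy=k,interpolation=2)
a=crop(t,105,255,80,75,5).copy(); b=crop(s,240,340,95,75,5).copy()
for (c,im,u,v) in ((t,a,105,255),(s,b,240,340)):
  for ctr,col in (((.468,.2947),(0,0,255)),((.468,.2985),(0,255,0))):
    th=np.linspace(0,2*np.pi,60)
    for r in (.060,.056):
      pts=np.array([(proj(c,[ctr[0]+r*np.cos(x),ctr[1]+r*np.sin(x),.13])-[u,v]+.5)*5 for x in th]).astype(np.int32)
      cv2.polylines(im,[pts],True,col,1)
H=max(a.shape[0],b.shape[0]); cv2.imwrite('pics/pail.png',np.hstack([a[:,:330],b[:,:470]]) if a.shape[0]==b.shape[0] else a)
E
```

```text
(no output)
```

View pics/pail.png

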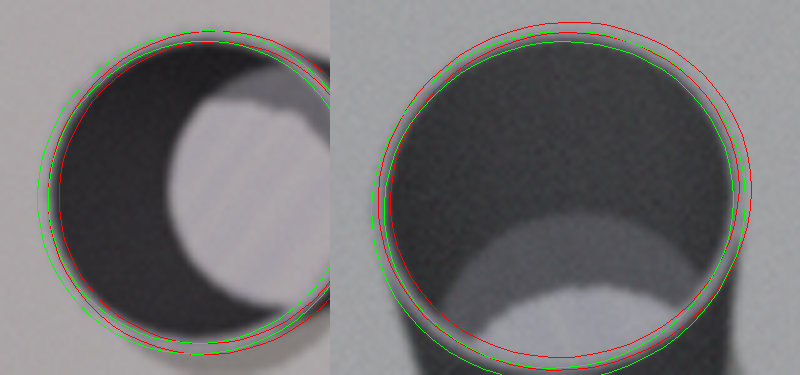

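The pail rim fits y between 0.295 and 0.298 across the views, so I use (0.467, 0.297). The play in the mouth is 8 mm.

```bash
python3 - <<'E'
from h import *
arm.move_l([.4878,-.2936,.205],rate=.15)
arm.move_l([.467,.297,.205],rate=.22)
arm.move_l([.467,.297,.165],rate=.08); arm.wait(.2)
s=arm.observe(); print(s['finger_gap'],s['force'],s['eef_pos'],s['clock'])
w=wcap(); cv2.imwrite('pics/w10.png',w['color'])
c=arm.capture('top'); d=arm.capture('scene')
f=lambda c,u,v,w,h,k: cv2.resize(c['color'][v:v+h,u:u+w],None,fx=k,fy=k,interpolation=2)
cv2.imwrite('pics/p10.png',f(d,200,290,170,150,4))
E
```

```text
0.059546857740165944 [-0.01770925 -0.56422897 -3.10677416] [0.46748154 0.29727098 0.16588488] 29.0
```

View pics/w10.png

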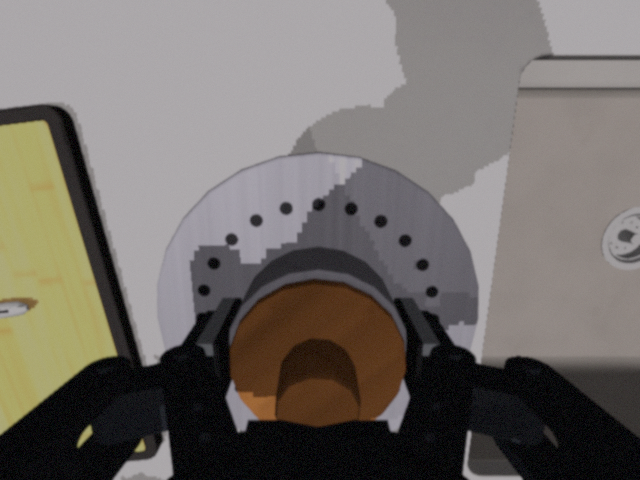

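View pics/p10.png

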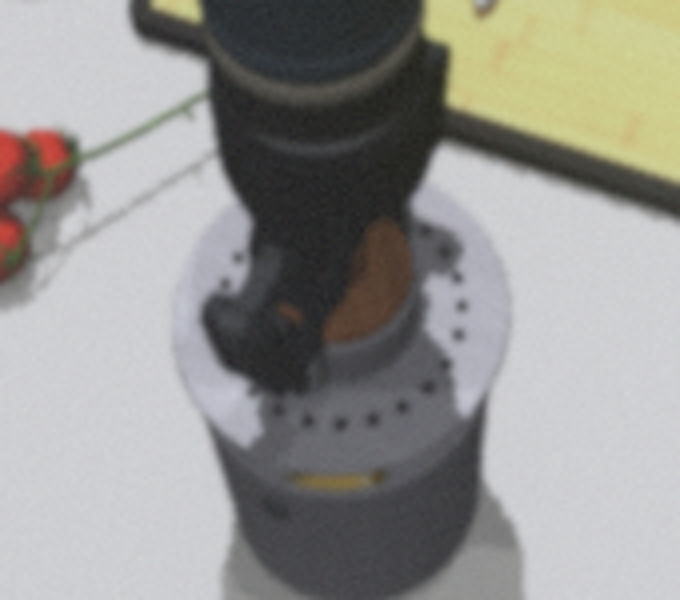

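The lids are level and centred over the pail, in the same pose in the hand as at pickup. I lower slowly and watch the force.

```bash
python3 - <<'E'
from h import *
arm.move_l([.467,.297,.142],rate=.06); arm.wait(.2); s=arm.observe(); print(s['eef_pos'],s['force'],s['clock'])
print(arm.move_l([.467,.297,.1295],rate=.02,until_force=4)); s=arm.observe(); print(s['finger_gap'],s['force'],s['eef_pos'],s['clock'])
E
```

```text
[0.46730424 0.29713517 0.14251552] [-0.55140449 -0.36167858 -2.96926001] 29.8833
True
0.05967042072378709 [0.23991147 0.39885086 4.96978818] [0.46698729 0.29699224 0.13176221] 30.4
```

Contact came at z = 0.1318, where 0.1317 was predicted, so the lid is home. I release and check.

```bash
python3 - <<'E'
from h import *
arm.grip(.085); arm.wait(.1); s=arm.observe(); print(s['finger_gap'],s['force'],s['eef_pos'])
arm.move_l([.467,.297,.24],rate=.15)
arm.move_l([.53,.28,.30],rate=.15); arm.wait(.2)
w=wcap(); cv2.imwrite('pics/w11.png',w['color']); np.save('w11.npy',w,allow_pickle=True)
d=arm.capture('scene'); np.save('s11.npy',d,allow_pickle=True)
cv2.imwrite('pics/p11.png',cv2.resize(d['color'][290:440,200:370],None,fx=4,fy=4,interpolation=2)); print(arm.observe()['clock'])
E
```

```text
0.08492197403453272 [ 0.09805481 -0.43845302 -0.3743656 ] [0.46536702 0.29623332 0.12920893]
32.8083
```

View pics/w11.png

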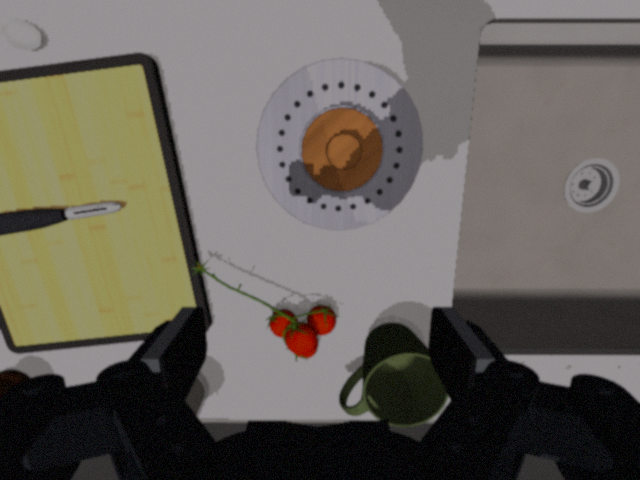

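View pics/p11.png

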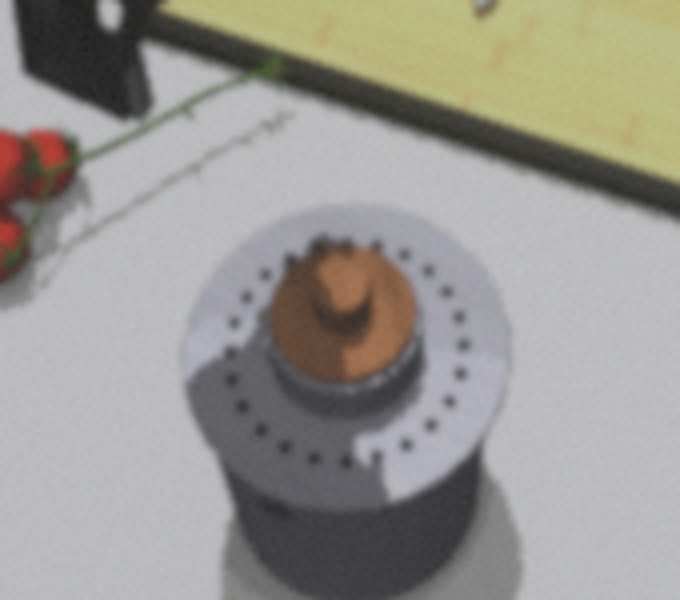

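The lid sits flat on the pail with the cover nested, in both pictures. I'll measure its position for the knob grasp.

```bash
python3 - <<'E'
from h import *
w=np.load('w11.npy',allow_pickle=True).item()
g=cv2.cvtColor(w['color'],cv2.COLOR_BGR2GRAY); bh=cv2.morphologyEx(g,cv2.MORPH_BLACKHAT,np.ones((9,9)))
roi=(bh>22).astype(np.uint8); n,l,st,ce=cv2.connectedComponentsWithStats(roi)
p=np.array([ce[i] for i in range(1,n) if 6<=st[i,4]<=60 and 48<np.hypot(*(ce[i]-[340,146]))<72]); print(len(p))
def circ(Q):
    A=np.c_[2*Q,np.ones(len(Q))]; x=np.linalg.lstsq(A,(Q**2).sum(1),rcond=None)[0]; r=np.sqrt(x[2]+x[:2]@x[:2]); return x[:2],r,np.abs(np.hypot(*(Q-x[:2]).T)-r).max()
for z in (.128,.134,.140): print('holes',z,circ(np.array([ray(w,q,z)[:2] for q in p])))
h=cv2.cvtColor(w['color'],cv2.COLOR_BGR2HSV)
m=((h[...,0]>5)&(h[...,0]<20)&(h[...,1]>110)).astype(np.uint8); m[:95]=0;m[200:]=0;m[:,:290]=0;m[:,395:]=0
cs,_=cv2.findContours(m,0,1); c=cv2.convexHull(max(cs,key=cv2.contourArea))
print('brim',circ(np.array([ray(w,q[0],.168)[:2] for q in c])))
print('knob top',ray(w,(344.5,151),.19))
# rim edge of flange
E
```

```text
25
holes 0.128 (array([0.46624966, 0.29777561]), np.float64(0.04773534782042302), np.float64(0.007811353054755978))
holes 0.134 (array([0.46610107, 0.29745313]), np.float64(0.04682450160119964), np.float64(0.0076623033102409185))
holes 0.14 (array([0.46595248, 0.29713065]), np.float64(0.04591365538197656), np.float64(0.007513253565726644))
brim (array([0.46668575, 0.29733007]), np.float64(0.027997280096682422), np.float64(0.000467139768258993))
knob top [0.46648221 0.29779846 0.19      ]
```

```bash
python3 - <<'E'
from h import *
K=[.4667,.2975]
arm.goto([*K,.25],down(0)); arm.grip(.05)
print(arm.move_l([*K,.1705],rate=.08,until_force=5)); arm.wait(.2); s=arm.observe(); print(s['eef_pos'],s['force'],s['finger_gap'])
arm.grip(0,35); s=arm.observe(); print(s['eef_pos'],s['force'],s['finger_gap'],s['clock'])
w=wcap(); cv2.imwrite('pics/w12.png',w['color'])
E
```

```text
False
[0.46708772 0.29768616 0.17120065] [-0.98952529  0.50350691  0.10468964] 0.050215223317790283
[0.46689851 0.2976119  0.1708898 ] [0.31074408 0.19366612 0.66107965] 0.02271044191965133 35.3667
```

View pics/w12.png

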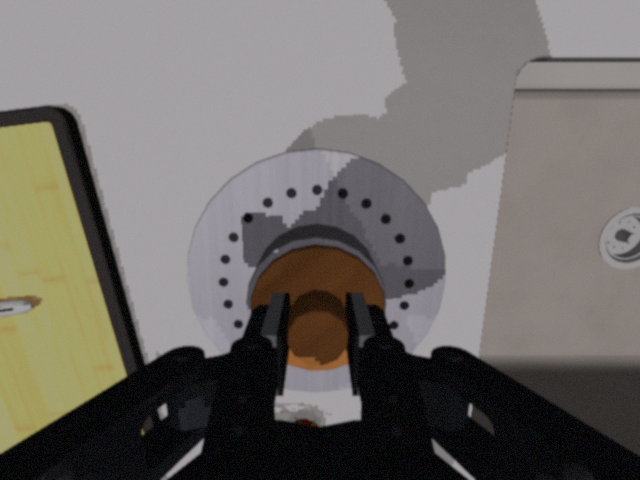

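The knob is gripped with a gap of 22.7 mm. Now I lift slowly.

```bash
python3 - <<'E'
from h import *
K=[.4667,.2975]
arm.move_l([*K,.19],rate=.04); s=arm.observe(); print(s['force'],s['finger_gap'])
arm.move_l([*K,.272],rate=.08); arm.wait(.5); s=arm.observe(); print(s['eef_pos'],s['force'],s['finger_gap'],s['clock'])
w=wcap(); cv2.imwrite('pics/w13.png',w['color'])
d=arm.capture('scene'); cv2.imwrite('pics/p13.png',cv2.resize(d['color'][250:440,200:390],None,fx=3,fy=3,interpolation=2))
np.save('s13.npy',d,allow_pickle=True); t=arm.capture('top'); cv2.imwrite('pics/t13.png',t['color'])
E
```

```text
[ 0.27733605  0.48118358 -0.92058273] 0.0227052283230932
[0.46669695 0.29748719 0.27198976] [0.38634348 0.22738437 0.62250834] 0.022577674837595204 37.7333
```

View pics/w13.png

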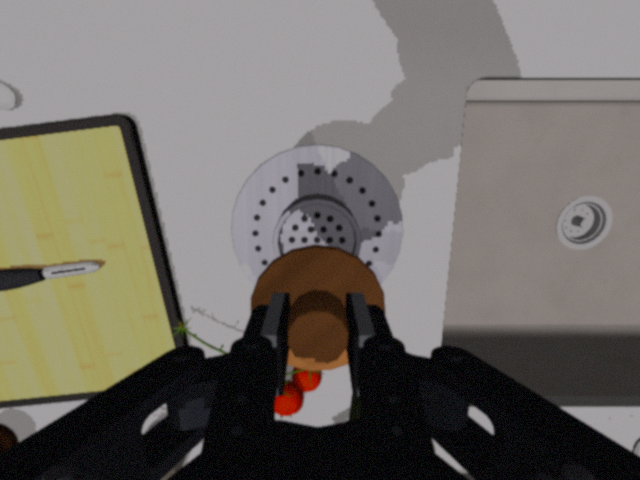

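View pics/p13.png

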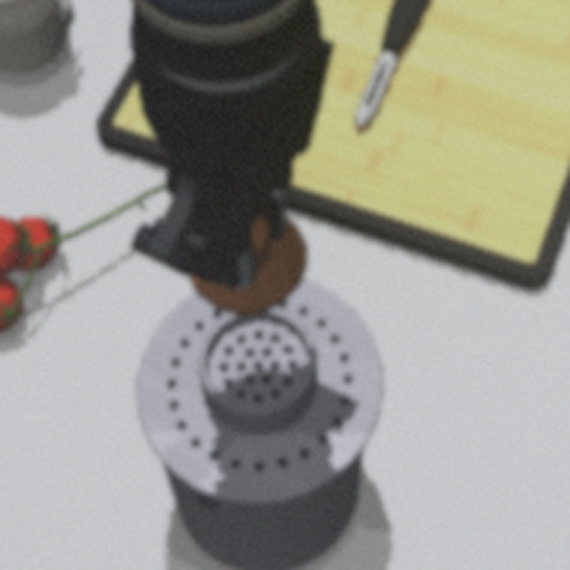

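View pics/t13.png

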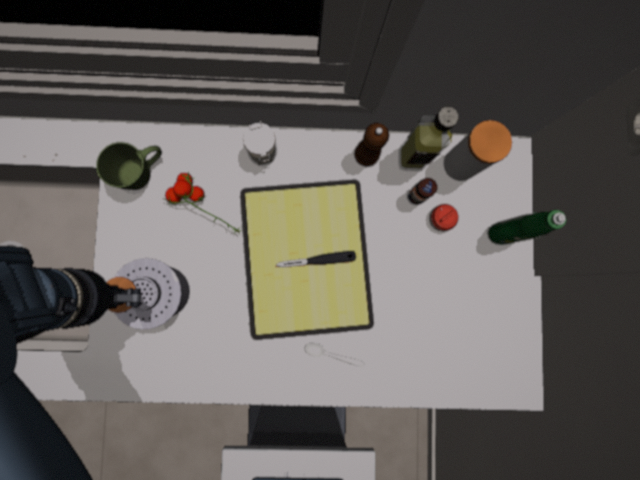

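The cover is held level about 10 cm up, and the vented lid is still seated with its vent plate exposed. The peeler and spice jar have not moved. I hand in now.

```bash
python3 - <<'E'
from rig import arm
s=arm.observe(); print(s['clock'],s['finger_gap'],abs(s['joint_vel']).max()); print(arm.finish_job())
E
```

```text
37.8833 0.022677462943712375 0.0022041906613725713
the job is handed in; nothing more can be done
None
```

I finished every step and handed the job in at 37.9 s of the 72 s allowed; the rig gives no verdict.

**What I did:**
- **Wedges:** I dropped both lemon wedges into the pail and saw them on its floor.
- **Lids:** I carried the vented lid and cover together by the collar and lowered them until contact, at a tool height of 0.1318 m (0.1317 m predicted). Then I let go.
- **Cover:** I lifted the cover off by its knob and held it about 10 cm above its seat.

**Last checks:**
- **Cover:** it looked level, with the arm nearly still (joint speeds about 0.002 rad/s) and a finger gap of 22.7 mm on the 24 mm knob.
- **Vented lid:** measured before I lifted the cover, it lay within about 2 mm of the pail's axis. After the lift it still looked flat and seated in the pictures.
- **Bystanders:** by eye, the peeler and spice jar had not moved in the last top view.

**Disagreements:**
- **Pail position:** the top and wrist views put its centre up to 4 mm apart sideways. I used a value in between, well inside the 8 mm of play.
- **Wedge width:** the pads closed to about 31 mm on each wedge, not the stated 44 mm, but both grips held.
- **Vent-hole fit:** the last fit of the vent-hole ring had an outlier of about 8 mm. Its radius still matched, and the fit to the cover's brim agreed with it.

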